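# Squeeze the pump's circlip to its witness lines with circlip pliers and hold it there

## Task

Take the circlip pliers out of the tool block and put their two pins right through the two eyes of the circlip that holds the cover in the comparator's pump cylinder. Then squeeze the pliers until the eyes have closed in to the two lines scribed on the cylinder's rim, without letting the lugs come together, and finish while still holding it steady there in the pliers, so that I can draw the cover out; leave the loose gauge, nut and adapter where they are.

Things in the scene. Friction and masses are not known exactly. Their poses are not given: they have to be found in the camera images.
- pliers: circlip pliers 177 mm long, 0.13-0.21 kg, standing nose down in the tool block, perhaps leaning 1-2 degrees: steel jaws, black handles. Origin midway between the pins' lower ends; z up along the pliers (pivot at 62 mm), y the line along which pins and handles close. They spring open by themselves: about 5 N at the handles to start, about 18 N with the ring at the lines
- grip (a point): on the pliers' z axis, 145 mm above the pin ends, between the handles, where they are taken from above. Handles here: 62 mm wide over the outside at rest, 12 mm deep in x, flat outside at z = 136 to 154 mm, tops at z = 175 mm. About 56 mm wide puts the pin ends 22 mm apart, about 40 mm brings the ring to the lines; 1.2 to 1.4 mm less width takes 1 mm off the pin gap. Axes as the pliers
- tip_a (a point): centre of the lower end of the pin on the pliers' +y side. Each jaw ends in a straight round steel pin 3 mm in diameter and 10 mm long, with a rounded end; at rest the two pins are 26 mm apart, centre to centre
- tip_b (a point): the same for the pin on the pliers' -y side. With the handles held at one height, squeezing the pins from 22 mm apart down to the lines also lowers them by about 3 mm; the jaws' square ends, 10 mm above the pin ends, stop on the lugs
- tool_block: grey block 170 x 76 x 62 mm fixed to the bench, long side along its x. The pliers' pocket (11 mm in x, 39 mm in y, floor 14 mm above the bench) is at x = +45 mm; two screwdrivers stand up to 166 mm high at x = -15 and -58 mm. Origin: centre of its underside
- comparator: fixed to the bench: orange plate 220 x 260 mm, top 30 mm up, with an upright aluminium pump cylinder (outside 114 mm, bore 90 mm, axis at x = -15, y = 0, end face 90 mm up), a screw press along the -y side, two gauge ports on the +y side, all under 105 mm high. A dark circlip 3 mm thick lies in the bore, its top 3 mm below the end face, open on the +x side. Origin: centre of the underside; z up
- eye_a (a point): centre, at mid thickness, of the eye in the circlip's lug on the comparator's +y side: a hole 5.4 mm in diameter right through a lug 13 mm in x by 10 mm in y. Relaxed, the eyes are 22 mm apart along y; below them the bore is free for 18 mm. Lugs drawn in follow the pins with play: at the lines the pin ends are about 9 mm apart. The lugs touch with the eyes 10 mm apart
- eye_b (a point): the same for the lug on the -y side. Each half of the ring bends by itself and springs back: about 3 N at the eye to start it, 5 N at the lines
- line_a (a point): middle of the line scribed in the cylinder's end face beside eye_a: 9.5 mm long, 1 mm wide, along the comparator's x, at y = +7 mm. eye_a belongs level with it, at y = +7 mm; the two lines are 14 mm apart
- line_b (a point): the same at y = -7 mm, beside eye_b
- gauge: loose dial pressure gauge lying face up on the bench, 64 mm in diameter, 26 mm high; to be left alone. Origin: under the centre of its case
- union_nut: loose brass hexagon nut 26 mm across flats, 28 mm high, standing on the bench; to be left alone. Origin: centre of its underside
- adapter: loose brass threaded adapter 24 mm in diameter, 26 mm high, standing on the comparator's base plate; to be left alone. Origin: centre of its underside

How it is judged:
On the way:
1. both pins are right through the two eyes, the ring still relaxed (((horizontal distance between tip_a and eye_a below 0.005 m and z of tip_a in the frame of eye_a below -0.003 m and horizontal distance between tip_b and eye_b below 0.005 m and z of tip_b in the frame of eye_b below -0.003 m) or (horizontal distance between tip_a and eye_b below 0.005 m and z of tip_a in the frame of eye_b below -0.003 m and horizontal distance between tip_b and eye_a below 0.005 m and z of tip_b in the frame of eye_a below -0.003 m)) and distance between eye_a and eye_b above 0.0185 m), for 0.1 s.
At the end, for the whole second after the job is handed in: Through the last second the gripper still squeezes the pliers (more than 3 N), each pin is through its eye with its end at least 1.5 mm below the lug, the eyes' centres are 14 mm apart within 1.8 mm and each within 2 mm of its line along the comparator's y, and the pliers are still (((horizontal distance between tip_a and eye_a below 0.005 m and z of tip_a in the frame of eye_a below -0.003 m and horizontal distance between tip_b and eye_b below 0.005 m and z of tip_b in the frame of eye_b below -0.003 m) or (horizontal distance between tip_a and eye_b below 0.005 m and z of tip_a in the frame of eye_b below -0.003 m and horizontal distance between tip_b and eye_a below 0.005 m and z of tip_b in the frame of eye_a below -0.003 m)) and distance between eye_a and eye_b between 0.0122 and 0.0158 m and y of eye_a in the frame of comparator between 0.005 and 0.009 m and y of eye_b in the frame of comparator between -0.009 and -0.005 m and contact force between the fingers and pliers above 3 N and linear speed of pliers below 0.02 m/s); the arm keeps its last pose, push and grip.
It fails at once if the lugs are squeezed together (eyes under 11 mm apart) (distance between eye_a and eye_b below 0.011 m).
It fails at once if the gauge, the nut or the adapter is disturbed by more than 10 mm (distance of any of gauge, union_nut, adapter from where it was at the start of the episode above 0.01 m).
It also fails if it takes over 48 s, if anything falls off the work surface, if the arm or the gripper's body presses on something with over 40 N, if the wrist force passes 120 N, or if a joint passes its speed limit or range.

## Robot

A 6-joint arm with a two-finger parallel gripper is mounted at the origin on the work surface. World frame = base frame: x ahead of the robot, y to its left, z up, the work surface at z = 0. Lengths are in m, angles in rad, forces in N, time in s.
With the tool pointing down it reaches from about 0.325 to 0.85 m from the base axis. Payload 15.5 kg.
Tool frame: the origin (TCP) lies midway between the tips of the shut fingers; the grasp point (between the pads) lies 19 mm behind it; z points along the fingers, y is the line along which they close (so a half turn about z gives the same grasp; the last joint's range is limited). The gripper opens to 91 mm and grips with 3 to 60 N. Pads are 32 mm wide; open, the fingers measure 118 mm over their backs; the gripper's body (76 mm by 178 mm) begins 60 mm behind the grasp point.
Start: joints at [-1.312, 0.494, 1.345, -0, 1.302, -0.096], TCP at [0.217, -0.586, 0.193] pointing down, gripper open.
Joint ranges: [-2.91, 2.91], [-0.82, 2.16], [0.22, 2.67], [-1.22, 4.37], [0.12, 2.79], [-3.08, 3.08]. Speed limits (rad/s): [1.89, 1.89, 2.57, 3.01, 3.01, 3.01].

## Interface

Orientations are given as a rotation vector (axis times angle).
In Python, from bench import bot, camera, get_calibration gives the robot as it stands.
- The arm moves only by the tool apply_moves, never from a script. Its argument "plan" is a list of rows, each a list of 3 entries, a list of its own where there are three numbers: the turn, a rotation vector about the tool's x, y, z in degrees, then the shift along the tool's x, y, z in mm, then the finger opening in mm, from 0 to 91.2. A call has 1 to 8 rows; each row is the pose to reach, as a shift and turn from the pose commanded when the call began, along the tool's axes at that moment; what a row does not reach only later rows make up. A row lasts 1/8 s, in which the tool goes at most 62.5 mm and 10.7 degrees, less where a joint would pass 70% of its speed; a pose out of reach is approached as far as the arm can. A call with a gripper value outside its range is refused whole. The fingers move at their own pace and stop on an object; "newtons" is the grip in N (left out, the last holds). Time passes only in rows, so rows that repeat a pose let the fingers close. It gives the time, the measured TCP pose, the force, the opening and the grip force at its end, in the units of the state.
- bot.observe(): the state, without advancing time (a new reading comes with each control period).
- camera(name): name is "scene" or "top"; returns the picture (480x640x3 uint8, red, green, blue); there is no depth.
- get_calibration(name): a dict with "camera_matrix" (3x3 intrinsics, pixels), "position" and "orientation" of the camera in the world. Camera axes: x right, y down, z forward; pixel columns grow to the right and rows downward; lengths in m; the calibration is good to about 2 mm. A picture is of the moment at which its call begins. get_calibration takes no time and is no camera call.
- bot.job_done(): hands the job in; it is judged then, once.
The state is a dict: "time_s": time; "joints": joint angles; "joint_velocities": joint speeds; "effort": joint torques, N m; "tcp_pos": TCP position; "eef_rot": TCP orientation; "ft_force": force on the tool from outside, world axes, zero at the start; "moment": the same for the moment, N m; "width": finger opening in m; "grip_force": force on a finger pad.
Only numpy, scipy, OpenCV 4.12 (cv2) and the standard library are available. Lean on these libraries where they do the work, as an engineer would, in place of code of your own. Each camera call takes 0.05 s, during which the arm holds its last target. There are 200 camera calls.

## Working session

There is one attempt and no reset: what is moved stays moved. The work goes in short steps, Python scripts to look and compute and a tool call to move; the robot and the scene stay as the last step left them, time stands still between calls to the robot, and variables do not carry over. Pictures are saved under pics/ and viewed, at most 10 in all, crops included, and the job is handed in when it is done.

Besides the shell and the picture viewer there is one more tool, called after ">>>" as a command line: name --argument value ..., lists and objects as JSON in quotes. apply_moves: Moves the arm, as the interface text tells. Its arguments: {"type":"object","properties":{"plan":{"type":"array","items":{"type":"array"}},"newtons":{"type":"number"}},"required":["plan"]}

```bash
ls; mkdir -p pics
python3 - <<'E'
from bench import bot, camera, get_calibration
import cv2
for n in("scene","top"):
    cv2.imwrite(f"pics/{n}0.png",camera(n)[:,:,::-1]); print(n,get_calibration(n))
print(bot.observe())
E
```

```text
pics
scene {'camera_matrix': array([[610.8654269 ,   0.        , 325.27018939],
       [  0.        , 610.8654269 , 240.5941262 ],
       [  0.        ,   0.        ,   1.        ]]), 'position': array([1.31719859, 0.00166983, 0.77765615]), 'orientation': array([-1.75783448, -1.72343243,  0.76074811])}
top {'camera_matrix': array([[583.90631535,   0.        , 314.7168856 ],
       [  0.        , 583.90631535, 237.92148927],
       [  0.        ,   0.        ,   1.        ]]), 'position': array([0.42061147, 0.02932304, 1.32970297]), 'orientation': array([-2.15773168,  2.16420398, -0.16622932])}
{'time_s': 0.1, 'joints': array([-1.31250870e+00,  4.94096699e-01,  1.34603519e+00, -2.75280981e-05,
        1.30251702e+00, -9.54955968e-02]), 'joint_velocities': array([-0.0012742 , -0.0028649 , -0.00089451,  0.00033823,  0.00089385,
       -0.00043985]), 'effort': array([ 4.94368578e-03, -8.80236983e+01, -3.82546878e+01,  7.08935084e-02,
        4.81263280e-02, -4.48576600e-05]), 'tcp_pos': array([ 0.21643677, -0.58595281,  0.19272456]), 'eef_rot': array([-3.09153323e+00, -5.52654197e-01,  1.76390812e-04]), 'ft_force': array([0.54035201, 0.19645233, 0.21597713]), 'moment': array([ 0.0133028 , -0.01348659, -0.05389412]), 'grip_force': 0.0, 'width': 0.091486605566201}
```

View pics/scene0.png

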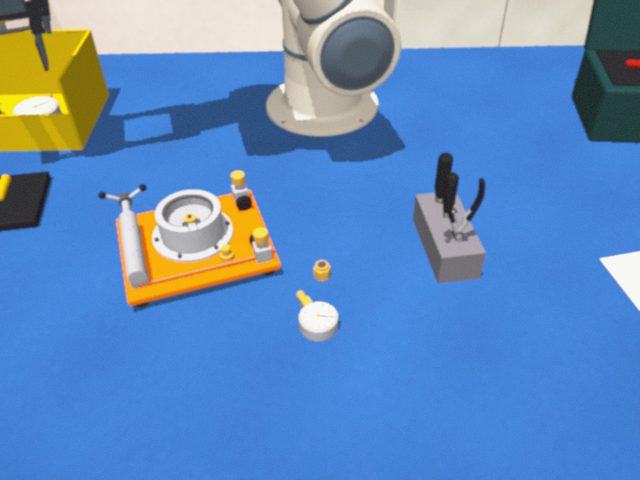

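View pics/top0.png

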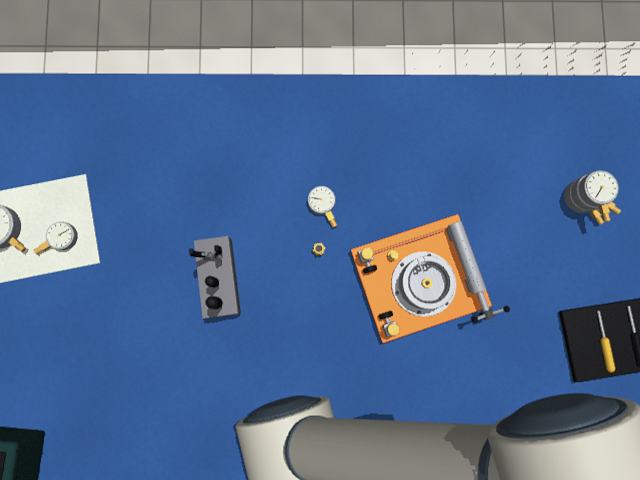

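The scene view shows the block at about (448,235) and the cylinder at (190,220). In the top view the block is at (217,278) and the cylinder at (424,283), with the lugs near (421,266). I'll zoom in on these.

Run:
```python
import cv2,numpy as np
t=cv2.imread("pics/top0.png");s=cv2.imread("pics/scene0.png")
r=lambda im,x,y,w,h,k:cv2.resize(im[y:y+h,x:x+w],None,fx=k,fy=k,interpolation=cv2.INTER_CUBIC)
cv2.imwrite("pics/c1.png",np.hstack([r(t,180,230,66,98,6),r(t,390,247,66,98,6)]))
cv2.imwrite("pics/c2.png",r(s,400,145,100,145,4))
```

```text
(no output)
```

View pics/c1.png

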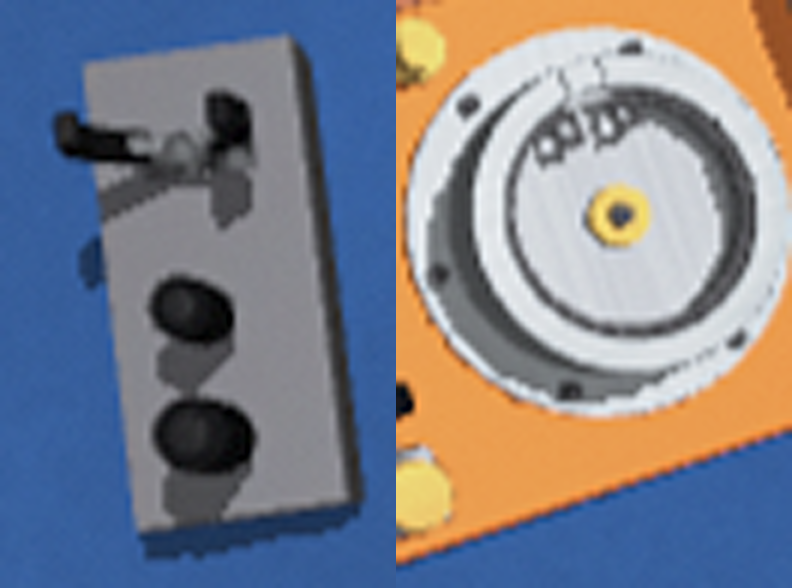

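View pics/c2.png

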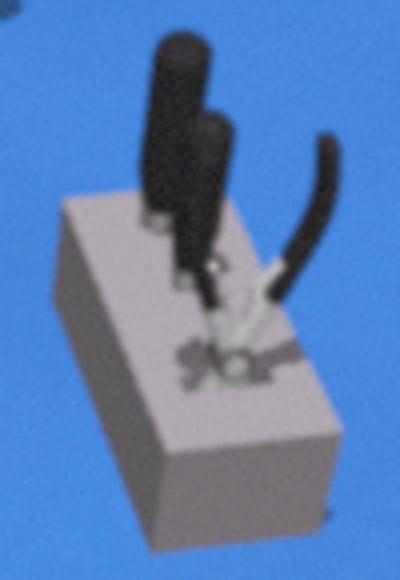

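The top crop shows each lug with a shadow beside it. The pair nearer the rim, at crop (570,130) and (625,115), looks like the real lugs, and the lower-left pair their shadows on the cover. The pliers' handle tops are at top pixels (192,252) and (218,249). Next I'll average frames and magnify.

```bash
cat > h.py <<'E'
from bench import bot, camera, get_calibration
import cv2, numpy as np
from scipy.spatial.transform import Rotation as R
C={n:get_calibration(n) for n in("scene","top")}
def avg(n,k=4): return np.mean([camera(n)[:,:,::-1].astype(float) for _ in range(k)],0).astype(np.uint8)
def ray(n,p):
    c=C[n]; K=c["camera_matrix"]
    d=R.from_rotvec(c["orientation"]).as_matrix()@np.linalg.solve(K,[p[0],p[1],1.]); return c["position"],d
def onz(n,p,z):
    o,d=ray(n,p); return o+d*(z-o[2])/d[2]
def proj(n,P):
    c=C[n]; q=R.from_rotvec(c["orientation"]).as_matrix().T@(np.asarray(P,float)-c["position"]); q=c["camera_matrix"]@q; return q[:2]/q[2]
def crop(im,x,y,w,h,k): return cv2.resize(im[y:y+h,x:x+w],None,fx=k,fy=k,interpolation=cv2.INTER_CUBIC)
E
python3 - <<'E'
from h import *
t=avg("top");s=avg("scene");cv2.imwrite("pics/ta.png",t);cv2.imwrite("pics/sa.png",s)
a=crop(t,402,252,40,30,10);b=crop(s,160,185,66,50,6)[:300,:396]
c=crop(t,186,236,40,30,10);d=crop(s,436,170,66,50,6)[:300,:396]
cv2.imwrite("pics/c3.png",np.vstack([np.hstack([a,b]),np.hstack([c,d])]))
# orange plate
for n,im in(("top",t),("scene",s)):
    hsv=cv2.cvtColor(im,cv2.COLOR_BGR2HSV)
    m=cv2.inRange(hsv,(5,150,120),(18,255,255))
    m=cv2.morphologyEx(m,cv2.MORPH_OPEN,np.ones((3,3)))
    cs=max(cv2.findContours(m,0,2)[0],key=cv2.contourArea); h=cv2.convexHull(cs)
    if n=="top":
        P=np.array([onz(n,p[0],.03)[:2] for p in h],np.float32)
        r=cv2.minAreaRect(P);print(n,r, cv2.boxPoints(r))
    g=cv2.inRange(hsv,(0,0,70),(179,60,170)) 
    if n=="top":
        g[:, :190]=0;g[:,245:]=0;g[:230]=0;g[325:]=0
        cs=max(cv2.findContours(g,0,2)[0],key=cv2.contourArea)
        P=np.array([onz(n,p[0],.062)[:2] for p in cs],np.float32); r=cv2.minAreaRect(P);print(r,cv2.boxPoints(r))
E
```

```text
top ((0.5068089365959167, -0.23206165432929993), (0.21833379566669464, 0.2584676146507263), 18.115636825561523) [[ 0.36286992 -0.14317775]
 [ 0.44323677 -0.38883334]
 [ 0.65074795 -0.32094556]
 [ 0.5703811  -0.07528996]]
((0.5077505707740784, 0.21936871111392975), (0.17050909996032715, 0.07697747647762299), 7.783933639526367) [[0.41806874 0.24595611]
 [0.42849442 0.16968793]
 [0.5974324  0.19278131]
 [0.5870067  0.2690495 ]]
```

View pics/c3.png

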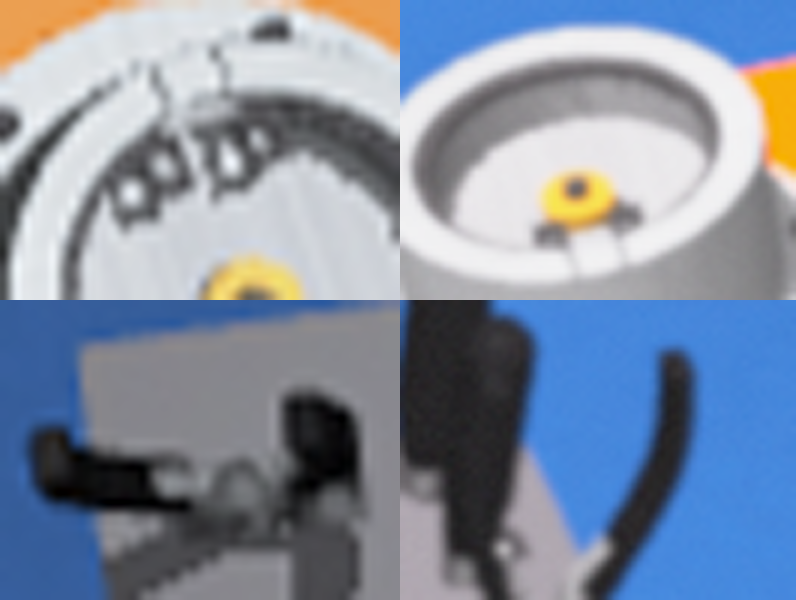

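Run:
```python
from h import *
a=np.radians(18.1);Rz=np.array([[np.cos(a),-np.sin(a)],[np.sin(a),np.cos(a)]]);o=np.array([.5068,-.2321])
loc=lambda p:np.round((Rz.T@(p[:2]-o)-[-.015,0])*1000,1)   # rel. to cylinder axis
print("bore c",loc(onz("top",(429.3,282.2),.09)))
T=lambda x,y:(402+x/10-.45,252+y/10-.45)
S=lambda x,y:(160+(x-400)/6-.4,185+y/6-.4)
for q in[(170,165),(262,137),(135,200),(232,170)]: print("top lug",q,loc(onz("top",T(*q),.087)))
for q in[(158,75),(218,72)]: print("top line",loc(onz("top",T(*q),.09)))
for q in[(547,235),(625,215)]: print("sc lug",loc(onz("scene",S(*q),.087)))
for q in[(573,262),(625,250)]: print("sc line",loc(onz("scene",S(*q),.09)))
t=cv2.imread("pics/ta.png");s=cv2.imread("pics/sa.png")
# bore ellipse in scene by bright rim: outer/inner
g=cv2.cvtColor(s,cv2.COLOR_BGR2GRAY)[180:260,150:235]
m=(g>225).astype(np.uint8);cs,h=cv2.findContours(m,cv2.RETR_CCOMP,cv2.CHAIN_APPROX_NONE)
for c in cs:
    if len(c)>60:
        P=np.array([loc(onz("scene",p[0]+[150,180],.09)) for p in c],np.float32)
        print(len(c),cv2.minEnclosingCircle(P),cv2.fitEllipse(P))
# plier handles: tops
for q in[(48,445),(305,410)]: print("h top", onz("top",(186+q[0]/10-.45,236+(q[1]-300)/10-.45),.187))
print("h scene R at block plane"); 
print(proj("top",[.5524,.2255,.19]),proj("top",[.5524,.2255,.062]))
```

```text
bore c [-0.9 -1.9]
top lug (170, 165) [34.8  9.1]
top lug (262, 137) [ 34.3 -11.7]
top lug (135, 200) [30.1 18.7]
top lug (232, 170) [29.6 -3.2]
top line [53.7  5.7]
top line [50.3 -6.8]
sc lug [ 36.3 -13.5]
sc lug [35.3  9.1]
sc line [53.9 -8.5]
sc line [53.8  6.2]
75 ((122.75, -3.6999998092651367), 28.60993003845215) ((122.14786529541016, -4.5523457527160645), (15.841980934143066, 57.46725082397461), 178.88352966308594)
79 ((75.55000305175781, -49.0), 44.91782760620117) ((77.93006134033203, -54.247291564941406), (26.172277450561523, 78.68711853027344), 103.54563903808594)
375 ((4.305306434631348, -2.1125924587249756), 56.04429244995117) ((2.984152317047119, -2.223304271697998), (100.23172760009766, 101.65518188476562), 80.5838394165039)
h top [0.55117866 0.25076485 0.187     ]
h top [0.55799309 0.20063577 0.187     ]
h scene R at block plane
[203.02910522 249.22965506] [213.05152764 255.97125761]
```

```bash
cat >> h.py <<'E'
def go(pos,yaw):
    "turn(deg, tool axes) and shift(mm, tool axes) taking the tool from now to pos, pointing down, tool y along world-yaw of +-y axis"
    s=bot.observe(); A=R.from_rotvec(s["eef_rot"]); best=None
    for k in(0,180):
        B=R.from_euler("z",yaw+k,degrees=True)*R.from_matrix(np.diag([1,-1,-1.]))
        t=(A.inv()*B).as_rotvec(degrees=True)
        if best is None or np.linalg.norm(t)<np.linalg.norm(best): best=t
    print("turn",np.round(best,2),"shift",np.round(A.inv().apply(np.array(pos)-s["tcp_pos"])*1000,1),"q",np.round(s["joints"],2),"t",s["time_s"])
E
python3 - <<'E'
from h import *
go([.5535,.2257,.26],7.8); go([.5535,.2257,.14],7.8)
print(proj("scene",[.551,.251,.189]),"seen 481.6,178.8")
E
```

```text
turn [-1.000e-02  0.000e+00  1.247e+01] shift [ 597.4 -644.9  -66.7] q [-1.31  0.49  1.35 -0.    1.3  -0.1 ] t 0.5
turn [-1.000e-02  0.000e+00  1.247e+01] shift [ 597.4 -644.9   53.3] q [-1.31  0.49  1.35 -0.    1.3  -0.1 ] t 0.5
[481.8328394  177.59932474] seen 481.6,178.8
```

>>> apply_moves --plan '[[[0,0,2],[30,-32,-67],91],[[0,0,4],[75,-80,-67],91],[[0,0,6],[115,-124,-67],91],[[0,0,8],[160,-172,-67],91],[[0,0,10],[200,-216,-67],91],[[0,0,12.5],[245,-264,-67],91],[[0,0,12.5],[287,-310,-67],91],[[0,0,12.5],[330,-356,-67],91]]' --newtons 30

```text
time_s: 1.5
tcp_pos: [0.3975, -0.15, 0.2605]
eef_rot: [3.134, 0.212, 0.001]
ft_force: [1.1, -0.1, 0.3]
width: 0.0913
grip_force: 0.0
```

```bash
python3 -c "
from h import *
go([.5535,.2257,.26],7.8)"
```

```text
turn [ 0.03 -0.04 -0.05] shift [ 205.2 -351.2    0.5] q [-0.5   0.13  1.7  -0.    1.31  0.93] t 1.5
```

>>> apply_moves --plan '[[[0,0,0],[30,-50,0],91],[[0,0,0],[60,-100,0],91],[[0,0,0],[90,-150,0],91],[[0,0,0],[120,-200,0],91],[[0,0,0],[150,-250,0],91],[[0,0,0],[180,-305,0],91],[[0,0,0],[205,-351,0],91],[[0,0,0],[205,-351,0],91]]'

```text
time_s: 2.5
tcp_pos: [0.5532, 0.2269, 0.2596]
eef_rot: [-3.133, -0.218, 0.0]
ft_force: [-0.5, -1.0, -0.2]
width: 0.091
grip_force: 0.0
```

```bash
python3 -c "
from h import *
go([.5535,.2257,.14],7.8)
s=avg('scene',2);cv2.imwrite('pics/s2.png',s)
cv2.imwrite('pics/c4.png',crop(s,400,80,130,150,4))"
```

```text
turn [-0.03 -0.    0.16] shift [1.000e-01 1.300e+00 1.196e+02] q [0.29 0.4  1.32 0.   1.42 1.72] t 2.5
```

View pics/c4.png

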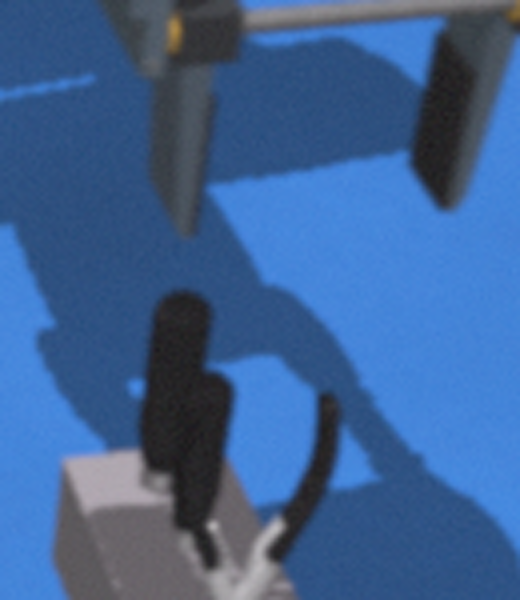

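```bash
python3 -c "
from h import *
s=bot.observe();A=R.from_rotvec(s['eef_rot']).as_matrix()
for dy in(-.059,-.0455,0,.0455,.059):
  for dx in(-.016,.016): print(dy,dx,(proj('scene',s['tcp_pos']+A@[dx,dy,0])-[400,80])*4)
print((proj('scene',[.5546-.0041,.2257+.0265,.189])-[400,80])*4,(proj('scene',[.5546+.0041,.2257-.0265,.189])-[400,80])*4)"
```

```text
-0.059 -0.016 [422.33021008 203.93205963]
-0.059 0.016 [453.65376702 250.97357541]
-0.0455 -0.016 [388.25975556 207.27270937]
-0.0455 0.016 [418.76037673 254.47005776]
0 -0.016 [272.6922969  218.60424004]
0 0.016 [300.38212777 266.33211686]
0.0455 -0.016 [155.97447892 230.04856486]
0.0455 0.016 [180.79514772 278.31529651]
0.059 -0.016 [121.12009187 233.46608014]
0.059 0.016 [145.07804466 281.89431877]
[330.12220051 389.56616484] [198.97020097 404.91551188]
```

The crop shows the open fingers above the pliers. Their tips appear about 12 px higher and 7 px to the right of where I predicted, so I'll go down partway and check again in both views.

>>> apply_moves --plan '[[[0,0,0],[0,1,20],91],[[0,0,0],[0,1,40],91],[[0,0,0],[0,1,55],91],[[0,0,0],[0,1,55],91]]'

```text
time_s: 3.1
tcp_pos: [0.5522, 0.2219, 0.2045]
eef_rot: [3.134, 0.212, -0.003]
ft_force: [-0.2, -0.6, -0.3]
width: 0.0906
grip_force: 0.0
```

```bash
python3 -c "
from h import *
go([.5535,.2257,.14],7.8)
s=avg('scene',2);t=avg('top',2)
cv2.imwrite('pics/c5.png',np.hstack([crop(s,400,110,100,120,4),crop(t,150,200,100,120,4)]))
s=bot.observe();A=R.from_rotvec(s['eef_rot']).as_matrix();print(s['tcp_pos'])
for z in (0,-.1):
 for dy in(-.059,-.0455,.0455,.059):
  for dx in(-.016,.016): P=s['tcp_pos']+A@[dx,dy,z];print(z,dy,dx,(proj('scene',P)-[400,110])*4,(proj('top',P)-[50,200])*4)"
```

```text
turn [ 0.02  0.1  -0.07] shift [ 1.9 -3.6 64.5] q [ 0.28  0.44  1.41 -0.    1.3   1.72] t 3.1
[0.55326153 0.22273566 0.20606683]
0 -0.059 -0.016 [394.24328175 201.33052796] [493.67198335 240.76529857]
0 -0.059 0.016 [423.61054579 249.33133128] [486.50301196 175.32947162]
0 -0.0455 -0.016 [361.39336749 204.70098986] [521.71441542 236.92392305]
0 -0.0455 0.016 [389.99435561 252.85309198] [514.44639892 171.53164855]
0 0.0455 -0.016 [137.55475028 227.66724553] [710.08020527 211.12074979]
0 0.0455 0.016 [160.87319811 276.85670108] [702.14928089 146.02069897]
0 0.059 -0.016 [103.98662391 231.11139732] [737.92691102 207.30618573]
0 0.059 0.016 [126.5036724  280.45738409] [729.89834064 142.24928716]
-0.1 -0.059 -0.016 [443.21189872 -21.91129803] [443.44365666 219.16227339]
-0.1 -0.059 0.016 [476.16934574  23.92571098] [435.78455131 147.50487463]
-0.1 -0.0455 -0.016 [407.93242048 -18.61809756] [474.22384442 214.96002276]
-0.1 -0.0455 0.016 [440.00473293  27.37667043] [466.44544555 143.3548953 ]
-0.1 0.0455 -0.016 [167.33994015   3.84026378] [680.90965494 186.74233988]
-0.1 0.0455 0.016 [193.2995237   50.91818263] [672.33337033 115.48778135]
-0.1 0.059 -0.016 [131.22937361   7.21104308] [711.45433917 182.57224126]
-0.1 0.059 0.016 [156.25998344  54.45263086] [702.76060672 111.36942781]
```

View pics/c5.png

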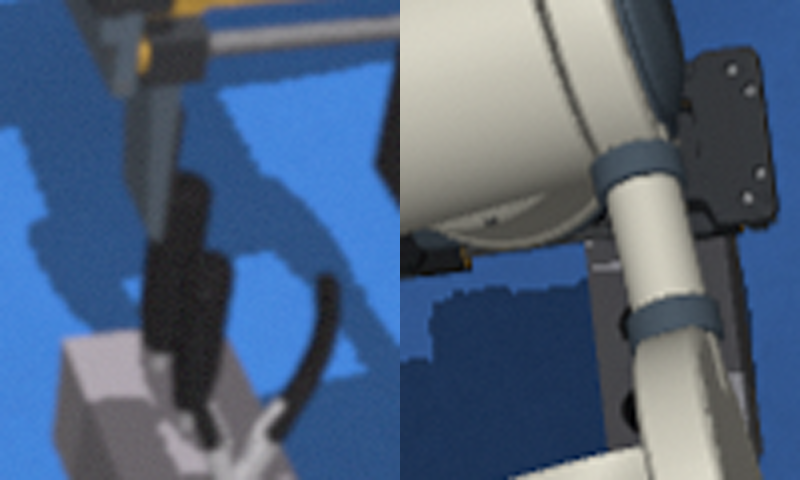

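The scene crop shows the left finger's tip about 18 mm higher than the TCP implies, with its lateral position consistent. The top view is blocked by the arm. I'll average some pose readings next, since they look noisy.

```bash
cat >> h.py <<'E'
def pose(k=6):
    L=[]
    for _ in range(k):
        camera("scene"); s=bot.observe(); L.append(np.r_[s["tcp_pos"]*1000,R.from_rotvec(s["eef_rot"]).as_matrix()[:,1]*57.3,s["width"]*1000,s["grip_force"],s["ft_force"]])
    L=np.array(L); print("mean",np.round(L.mean(0),1),"sd",np.round(L.std(0)[:3],1)); return L.mean(0)
E
python3 -c "
from h import *
pose()"
```

```text
mean [ 5.530e+02  2.228e+02  2.057e+02  7.700e+00 -5.680e+01 -0.000e+00
  9.100e+01  0.000e+00 -0.000e+00 -2.000e-01  2.000e-01] sd [0.1 0.  0.2]
```

>>> apply_moves --plan '[[[0,0,0],[1,-3,20],91],[[0,0,0],[1,-3,40],91],[[0,0,0],[1,-3,56],91],[[0,0,0],[1,-3,65],91],[[0,0,0],[1,-3,65],78],[[0,0,0],[1,-3,65],66],[[0,0,0],[1,-3,65],66]]'

```text
time_s: 4.47
tcp_pos: [0.5538, 0.226, 0.1409]
eef_rot: [-3.134, -0.213, -0.002]
ft_force: [0.6, 0.4, 0.8]
width: 0.0667
grip_force: 0.0
```

```bash
python3 -c "
from h import *
p=pose(3)
s=avg('scene',2);cv2.imwrite('pics/s6.png',s)
cv2.imwrite('pics/c6.png',crop(s,410,130,100,120,5))
s=bot.observe();A=R.from_rotvec(s['eef_rot']).as_matrix()
for z in (0,-.019):
 for dy in(-.033,.033):
  for dx in(-.016,.016): P=s['tcp_pos']+A@[dx,dy,z];print(z,dy,dx,(proj('scene',P)-[410,130])*5)"
```

```text
mean [ 5.536e+02  2.259e+02  1.406e+02  7.700e+00 -5.680e+01 -0.000e+00
  6.620e+01  0.000e+00 -3.000e-01  2.000e-01  4.000e-01] sd [0.1 0.  0.1]
0 -0.033 -0.016 [340.85776306 322.64247116]
0 -0.033 0.016 [373.60028235 384.16978076]
0 0.033 -0.016 [146.86540016 343.59685138]
0 0.033 0.016 [175.24055907 406.03312003]
-0.019 -0.033 -0.016 [350.04877426 277.08138301]
-0.019 -0.033 0.016 [383.44760774 338.34637874]
-0.019 0.033 -0.016 [153.56865073 298.0080704 ]
-0.019 0.033 0.016 [182.48621485 360.19180425]
```

View pics/c6.png

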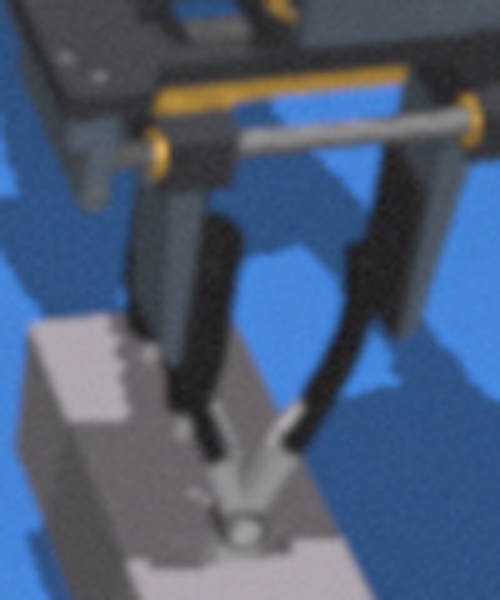

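The picture shows both pads straddling the handle flats. The pad tips overlap the flats by about 14 mm, so I'll go 5 mm lower and close to 56 mm.

>>> apply_moves --plan '[[[0,0,0],[0,0,5],66],[[0,0,0],[0,0,5],62],[[0,0,0],[0,0,5],60],[[0,0,0],[0,0,5],58],[[0,0,0],[0,0,5],56],[[0,0,0],[0,0,5],56],[[0,0,0],[0,0,5],56],[[0,0,0],[0,0,5],56]]'

```text
time_s: 5.72
tcp_pos: [0.5538, 0.2259, 0.1357]
eef_rot: [-3.134, -0.213, -0.002]
ft_force: [0.6, -0.7, 5.2]
width: 0.0564
grip_force: 9.1
```

```bash
python3 -c "
from h import *
p=pose(3)"
```

```text
mean [ 5.538e+02  2.259e+02  1.357e+02  7.700e+00 -5.680e+01 -0.000e+00
  5.630e+01  9.100e+00 -4.000e-01 -5.000e-01  5.600e+00] sd [0. 0. 0.]
```

>>> apply_moves --plan '[[[0,0,0],[0,0,-5],56],[[0,0,0],[0,0,-18],56],[[0,0,0],[0,0,-38],56],[[0,0,0],[0,0,-60],56],[[0,0,0],[0,0,-85],56],[[0,0,0],[0,0,-110],56],[[0,0,0],[0,0,-135],56],[[0,0,0],[0,0,-135],56]]'

```text
time_s: 6.88
tcp_pos: [0.5543, 0.2262, 0.2725]
eef_rot: [-3.134, -0.213, -0.006]
ft_force: [1.0, -0.4, -1.7]
width: 0.0561
grip_force: 6.9
```

```bash
python3 -c "
from h import *
p=pose(3)
a=np.radians(18.1);c,s=np.cos(a),np.sin(a);o=np.array([.5068,-.2321])
L=lambda x,y:o+np.array([c*(x-.015)-s*y,s*(x-.015)+c*y])
e=L(.035,-.0015);print('eye mid',e)
go([e[0],e[1],.30],18.1)
im=avg('scene',2);cv2.imwrite('pics/s7.png',im)
cv2.imwrite('pics/c7.png',crop(im,410,50,120,150,4))
q=p[:3]/1000;
d=R.from_euler('z',7.8,degrees=True)
for y in(-.011,0,.011): print((proj('scene',q+d.apply([0,y,-.1217]))-[410,50])*4)
"
```

```text
mean [ 5.532e+02  2.258e+02  2.701e+02  7.700e+00 -5.680e+01 -0.000e+00
  5.620e+01  6.900e+00 -5.000e-01  1.000e-01 -1.500e+00] sd [0.3 0.1 0.6]
eye mid [ 0.52627633 -0.22731225]
turn [  0.     0.07 -10.33] shift [-87.7 445.3 -30.4] q [0.29 0.39 1.3  0.   1.45 1.72] t 7.025
[183.61872608 598.11056748]
[209.93394531 595.24805358]
[236.19063264 592.39190665]
```

View pics/c7.png

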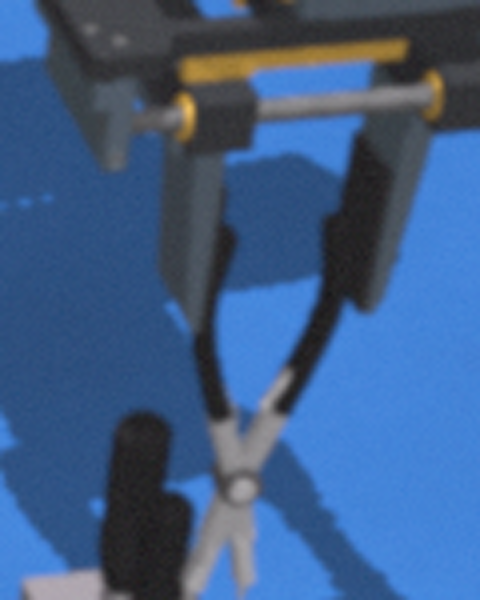

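The pliers are gripped and out of the block, with the pivot at crop (240,487) and the jaw ends at about (195,590) and (245,590). I'll carry them over plain blue mat to measure the pins, keeping my last view for later.

>>> apply_moves --plan '[[[0,0,-1],[-4,25,-10],56],[[0,0,-3],[-9,65,-20],56],[[0,0,-5],[-15,105,-30],56],[[0,0,-7],[-20,145,-30],56],[[0,0,-9],[-26,185,-30],56],[[0,0,-10.3],[-30,215,-30],56],[[0,0,-10.3],[-31,224,-30],56],[[0,0,-10.3],[-31,224,-30],56]]'

```text
time_s: 8.12
tcp_pos: [0.5528, -0.0002, 0.2998]
eef_rot: [-3.102, -0.492, 0.001]
ft_force: [-0.4, 0.9, -1.4]
width: 0.0562
grip_force: 6.9
```

```bash
python3 -c "
from h import *
p=pose(5)
im=avg('scene',4);cv2.imwrite('pics/s8.png',im)
q=p[:3]/1000;d=R.from_euler('z',18.1,degrees=True)
for y in(-.011,0,.011): print('pred tip',proj('scene',q+d.apply([0,y,-.1217])),'jaw end',proj('scene',q+d.apply([0,y,-.1117])))
print('pivot',proj('scene',q+d.apply([0,0,-.0597])))
v=np.median(im.reshape(-1,3),0);print(v)
f=im.astype(int); m=(f[:,:,0]-f[:,:,2])  # B-R: blue bg high
u0,v0=proj('scene',q+d.apply([0,0,-.1217])).astype(int)
print(u0,v0)
for r in range(v0-28,v0+16): print(r,' '.join('%3d'%x for x in m[r,u0-16:u0+18]))
"
```

```text
mean [ 5.529e+02  6.000e-01  3.000e+02  1.780e+01 -5.450e+01 -0.000e+00
  5.590e+01  6.900e+00  3.000e-01 -0.000e+00 -1.400e+00] sd [0.  0.1 0.1]
pred tip [316.35513644 188.23379696] jaw end [316.2058246  183.20889611]
pred tip [322.94854942 186.76647786] jaw end [322.84655939 181.74422942]
pred tip [329.50792312 185.30673396] jaw end [329.4527672  180.28717793]
pivot [322.29190613 154.43169184]
[216. 133.  69.]
322 186
158 149 151 148 151 150 151 151 149 151 150 146 130  84  29   1  -1  -1   1   0   1   1   1  15  74 133 151 154 152 153 154 156 154 153 152
159 149 149 151 151 149 152 150 149 150 150 149 138  99  43   5  -1   0  -1   1   1   1   3  26  90 142 155 153 152 153 152 154 154 154 152
160 150 148 150 151 149 150 151 150 151 149 148 137  96  40   6  -2   0   0   0   0   0   8  46 111 148 153 153 153 152 152 154 155 153 151
161 151 151 151 149 151 150 150 149 150 151 147 130  81  30   1  -2  -1   1   1   0   2  15  61 122 149 153 155 153 154 152 153 154 153 148
162 151 149 153 151 152 151 152 152 150 151 146 119  65  17   2   0   1   0  -1   1   0  12  52 113 145 154 155 155 
[... 4783 characters left out ...]

197 149 149 148 148 148 149 150 150 151 149 149 148 149 147 148 147 147 146 145 147 150 148 149 152 150 150 149 150 150 136 114  94  84  84
198 148 148 148 149 149 148 150 149 148 148 150 148 145 150 147 148 149 150 148 148 149 148 149 149 152 151 152 149 144 124  98  87  86  83
199 148 148 147 146 146 148 148 151 150 149 150 148 148 148 149 149 149 148 148 148 148 148 148 148 148 148 150 151 137 110  90  85  84  85
200 148 146 149 146 147 147 147 151 149 151 148 148 148 148 146 148 148 146 148 146 147 148 149 149 149 150 149 148 138 114  93  85  83  84
201 147 146 146 146 146 148 148 150 150 148 147 149 146 150 147 147 147 147 147 147 148 146 148 147 147 149 149 149 146 125 100  86  85  84
```

```bash
python3 -c "
import cv2
g=cv2.cvtColor(cv2.imread('pics/sa.png'),6)
print('scene cols 176..207')
for r in range(213,238): print(r,' '.join('%3d'%x for x in g[r,176:208]))
g=cv2.cvtColor(cv2.imread('pics/ta.png'),6)
print('top cols 408..437')
for r in range(253,278): print(r,' '.join('%3d'%x for x in g[r,408:438]))
"
```

```text
scene cols 176..207
213 232 233 233 232 232 233 234 234 234 233 231 227 223 220 221 224 228 231 231 232 231 232 233 234 235 234 232 233 234 234 234 234
214 233 234 233 232 232 232 233 233 234 230 222 209 191 180 187 207 219 226 229 231 232 231 232 234 234 234 234 232 232 234 234 233
215 231 233 233 233 232 232 233 234 230 224 213 183 151 132 144 186 214 220 225 230 232 231 232 233 235 234 234 232 233 234 234 230
216 231 232 233 233 231 232 233 232 226 220 208 169 122 107 123 175 211 217 221 225 228 230 231 234 234 235 233 233 233 233 230 223
217 231 232 232 233 232 231 232 229 222 219 209 174 136 124 144 183 211 217 215 209 209 221 227 230 231 234 234 233 233 230 221 207
218 231 231 232 233 232 232 231 228 222 218 215 201 184 177 188 206 214 214 204 179 168 188 206 212 224 232 235 233 228 220 212 211
219 231 231 232 233 231 231 229 225 219 217 217 214 212 211 211 212 211 204 182 150 132 145 157 171 210 230 233 230 222 215 218 228
220 232 232 232 233 232 231 229 222 213 211 212 212 211 211 208 201 189 173 150 127 115 116 121 143 189 224 229 224 221 223 232 238
221 232 231 232 232 231 
[... 4637 characters left out ...]
 177 191 207 212 213 181 207 216 216 211 210 207 206 214 209 205 208 211 210 209
273 229 180 101 146 216 138 100  99 100  98 195 213 208 209 211 211 212 211 212 211 211 208 206 212 211 205 207 210 211 208
274 228 132 103 190 217 193 121 168 179 178 204 210 208 207 210 211 208 210 211 212 212 208 206 208 214 206 206 209 211 209
275 206 113 129 205 215 221 189 212 214 215 212 207 209 207 209 211 208 210 211 213 211 210 207 206 213 210 206 208 210 211
276 163  92 158 209 212 216 219 216 212 210 211 206 208 208 208 210 208 209 211 214 212 212 207 206 211 212 207 209 210 212
277 144  80 192 216 212 212 217 216 214 208 212 207 206 208 209 210 211 211 212 210 214 213 209 207 207 213 208 207 208 212
```

```bash
python3 -c "
from h import *
a=np.radians(18.1);c,s=np.cos(a),np.sin(a);Rz=np.array([[c,-s],[s,c]]);o=np.array([.5068,-.2321])
loc=lambda n,p,z:np.round((Rz.T@(onz(n,p,z)[:2]-o)-[-.015,0])*1000,1)
print('top eyes',loc('top',(417.9,268.1),.0855),loc('top',(427.4,265.7),.0855))
print('top bore edge (r45)',[ (q:=loc('top',p,.09),np.hypot(*q)) for p in((425,261.3),(430,261.2))])
print('sc back edges',loc('scene',(185,221.3),.087),loc('scene',(197.3,218.9),.087))
q=loc('scene',(191,230.6),.09);print('sc outer rim r57',q,np.hypot(*q))
# full rim fit in top: bore edge by radial scan, in scene: outer edge left/right/back
from scipy.optimize import least_squares
for n,z,r0,sgn in(('top',.09,.045,-1),('scene',.09,.045,-1),('scene',.09,.057,1)):
    g=cv2.GaussianBlur(cv2.cvtColor(cv2.imread('pics/ta.png' if n=='top' else 'pics/sa.png'),6),(3,3),0).astype(np.float32)
    pts=[]
    for th in np.radians(np.arange(0,360,5)):
        rr=np.arange(r0-.005,r0+.005,.0004)
        P=[proj(n,[*(o+Rz@np.array([-.015+r*np.cos(th),r*np.sin(th)])),z]) for r in rr]
        v=np.array([cv2.getRectSubPix(g,(1,1),(float(p[0]),float(p[1])))[0,0] for p in P])
        d=np.diff(v)*(-sgn); k=np.argmax(d)
        if d[k]>4 and abs(v[-1]-v[0])>40 and 2<k<len(d)-3: pts.append((rr[k]+.0002,th))
    pts=np.array(pts)
    if len(pts)<8: print(n,r0,len(pts));continue
    X=np.c_[pts[:,0]*np.cos(pts[:,1]),pts[:,0]*np.sin(pts[:,1])]*1000
    f=least_squares(lambda p:np.hypot(X[:,0]-p[0],X[:,1]-p[1])-p[2],[0,0,r0*1000],loss='soft_l1')
    print(n,r0,len(pts),np.round(f.x,2),'rms',np.sqrt(np.mean(f.fun**2)).round(2),np.round(np.degrees(pts[:,1])))
"
```

```text
top eyes [35.2 10.1] [ 33.6 -11. ]
top bore edge (r45) [(array([44.1, -8.3]), np.float64(44.87426879627121)), (array([ 40.9, -18.6]), np.float64(44.93072445443096))]
sc back edges [ 30.4 -11. ] [31.4 10.1]
sc outer rim r57 [61.2 -5.4] 61.43777339715365
top 0.045 71 [ 0.28 -0.69 45.28] rms 0.79 [  5.  10.  15.  20.  25.  30.  35.  40.  45.  50.  55.  60.  65.  70.
  75.  80.  85.  90.  95. 100. 105. 110. 115. 120. 125. 130. 135. 140.
 145. 150. 155. 160. 165. 170. 175. 180. 185. 190. 195. 200. 205. 210.
 215. 220. 225. 230. 235. 240. 245. 250. 255. 260. 265. 270. 275. 280.
 285. 290. 295. 300. 305. 310. 315. 320. 325. 330. 335. 340. 345. 350.
 355.]
scene 0.045 28 [ 3.43 -1.93 43.87] rms 1.09 [  0.  15.  60.  65.  70.  75.  80.  85.  95. 210. 215. 220. 225. 230.
 235. 240. 245. 250. 255. 260. 265. 270. 275. 280. 285. 290. 340. 345.]
scene 0.057 52 [ 3.27 -1.74 57.25] rms 0.52 [ 25.  30.  35.  40.  45.  50.  55.  60.  65.  70.  75.  80.  85.  90.
  95. 100. 105. 110. 115. 120. 125. 130. 140. 145. 150. 155. 160. 165.
 170. 175. 180. 190. 195. 200. 205. 210. 215. 220. 225. 230. 235. 240.
 245. 250. 255. 260. 265. 270. 275. 280. 285. 295.]
```

```bash
cat >> h.py <<'E'
a=np.radians(18.1);Rz=np.array([[np.cos(a),-np.sin(a)],[np.sin(a),np.cos(a)]]);O=np.array([.5068,-.2321])
W=lambda x,y:O+Rz@np.array([x/1000-.015,y/1000])      # local (mm from nominal cylinder axis) -> world
loc=lambda P:(Rz.T@(np.asarray(P)[:2]-O)+[.015,0])*1000
E
python3 -c "
from h import *
tcp=np.array([.5529,.0006,.3000])
A=onz('scene',(330.1,186.6),.1783);B=onz('scene',(317.27,189.3),.1783)
D=(A+B)/2-tcp;print('pin mid rel tcp (scene coords, mm)',D*1000,'spacing',(A-B)*1000,'yaw',np.degrees(np.arctan2(-(A-B)[0],(A-B)[1])))
e=W(37.4,-1.8);print('eye scene',e,'eye top',W(34.4,-.5))
t=e-D[:2];print('tcp target',t, 'by top & no lean',W(34.4,-.5))
print('eye px',[proj('scene',[*W(37.4,y-1.8),.087]) for y in(-11,11)])
go([*t,.25],18.1)
"
```

```text
pin mid rel tcp (scene coords, mm) [   3.02441337    1.14402639 -121.7       ] spacing [-6.24185444 20.35350329  0.        ] yaw 17.049322834154
eye scene [ 0.52865077 -0.22685178] eye top [ 0.52539534 -0.22654814]
tcp target [ 0.52562636 -0.2279958 ] by top & no lean [ 0.52539534 -0.22654814]
eye px [array([184.6185179 , 224.06441181]), array([197.39820631, 221.18931269])]
turn [-0. -0. -0.] shift [-96.8 208.3  50.2] q [-0.11  0.3   1.36  0.    1.48  1.15] t 8.575
```

>>> apply_moves --plan '[[[0,0,0],[-10,25,0],56],[[0,0,0],[-28,60,0],56],[[0,0,0],[-47,100,5],56],[[0,0,0],[-65,140,20],56],[[0,0,0],[-84,180,40],56],[[0,0,0],[-94,202,55],56],[[0,0,0],[-97,208,60],56],[[0,0,0],[-97,208,60],56]]'

```text
time_s: 9.57
tcp_pos: [0.5253, -0.2278, 0.2402]
eef_rot: [-3.102, -0.493, 0.0]
ft_force: [-0.0, 0.3, -1.1]
width: 0.0559
grip_force: 6.9
```

```bash
python3 -c "
from h import *
p=pose(5)
im=avg('scene',4);cv2.imwrite('pics/s9.png',im);t=avg('top',1);cv2.imwrite('pics/t9.png',t)
q=p[:3]/1000;d=R.from_euler('z',18.1,degrees=True)
for y in(-.0107,.0107): print('pred tip',proj('scene',q+d.apply([0,y,0])+[.003,.0011,-.1217]))
g=cv2.cvtColor(im,6);u0,v0=proj('scene',q+[.003,.0011,-.1217]).astype(int);print('col0',u0-13)
for r in range(v0-12,v0+12): print(r,' '.join('%3d'%x for x in g[r,u0-13:u0+13]))
go([.5256,-.2278,.24],18.1)
"
```

```text
mean [ 5.257e+02 -2.274e+02  2.408e+02  1.780e+01 -5.450e+01  0.000e+00
  5.610e+01  6.900e+00  2.000e-01 -2.000e-01 -1.500e+00] sd [0.1 0.1 0.1]
pred tip [181.8751773  209.68326932]
pred tip [194.58586989 206.89476873]
col0 175
196 232 228 217 188 161 147 145 146 141 127 113 102 101 119 136 145 148 140 120  96  85  88  93  93  90  93
197 190 176 158 143 138 141 144 144 136 117 101  95 102 116 134 143 148 147 134 113 102 100  99  93  89  81
198 129 114 104 107 125 141 146 145 137 120 116 118 126 132 137 140 146 148 147 132 127 129 128 124 117 106
199  90  82  82  99 122 140 146 146 141 133 136 141 144 145 142 142 146 150 151 144 140 144 144 143 138 134
200  79  88  99 113 128 141 146 145 141 140 145 148 150 149 145 141 142 146 151 151 142 143 147 149 146 146
201  98 112 123 130 136 143 146 144 143 140 147 149 150 149 148 144 143 144 150 152 147 145 146 150 148 146
202 120 131 136 138 137 144 147 144 143 141 147 149 151 150 149 146 140 143 146 151 148 146 145 148 148 146
203 134 138 137 137 139 144 145 145 139 142 147 150 150 151 149 148 146 144 143 145 148 148 148 147 148 148
204 135
[... 1117 characters left out ...]
147 141 128 116 109 112 129 141 146 146 148 146 146 147 149 151
215 148 146 147 147 147 146 147 146 151 151 146 133 112  91  83  91 115 138 148 148 147 146 147 146 148 147
216 149 145 150 148 148 147 146 148 150 150 145 132 105  83  75  85 111 136 144 148 145 146 147 147 146 149
217 146 146 147 146 147 146 146 148 150 149 148 135 113  92  88  96 118 138 144 144 144 141 143 142 142 146
218 148 146 146 148 149 145 144 146 148 150 149 145 129 120 114 123 133 141 144 138 130 130 133 128 128 136
219 148 145 147 148 148 147 143 146 145 147 146 144 140 138 137 138 141 144 137 127 113 105 102 101 106 123
turn [ 0.01 -0.01 -0.01] shift [ 0.2 -0.   0.4] q [-0.51  0.38  1.41  0.    1.35  0.74] t 10.075
```

>>> apply_moves --plan '[[[0,0,0],[0,0,10],56],[[0,0,0],[0,0,20],56],[[0,0,0],[0,0,27],56],[[0,0,0],[0,0,27],56]]'

```text
time_s: 10.58
tcp_pos: [0.5249, -0.2279, 0.2124]
eef_rot: [-3.102, -0.493, 0.002]
ft_force: [0.1, 0.2, -0.8]
width: 0.0558
grip_force: 6.9
```

```bash
python3 -c "
from h import *
p=pose(3)
im=avg('scene',6);cv2.imwrite('pics/s10.png',im)
b=cv2.imread('pics/sa.png')
q=p[:3]/1000
print([proj('scene',q+np.r_[Rz@[0,y],0]+[.003,.0011,-.1217])for y in(-.0107,.0107)])
f=lambda i:cv2.convertScaleAbs(crop(i,168,190,44,46,9),alpha=1.2)
cv2.imwrite('pics/c10.png',np.hstack([f(im),f(b)]))
"
```

```text
mean [ 5.253e+02 -2.281e+02  2.132e+02  1.780e+01 -5.450e+01 -0.000e+00
  5.610e+01  6.900e+00 -2.000e-01  2.000e-01 -1.300e+00] sd [0.1 0.1 0.2]
[array([184.26711857, 221.92348774]), array([196.73423517, 219.12903717])]
```

View pics/c10.png

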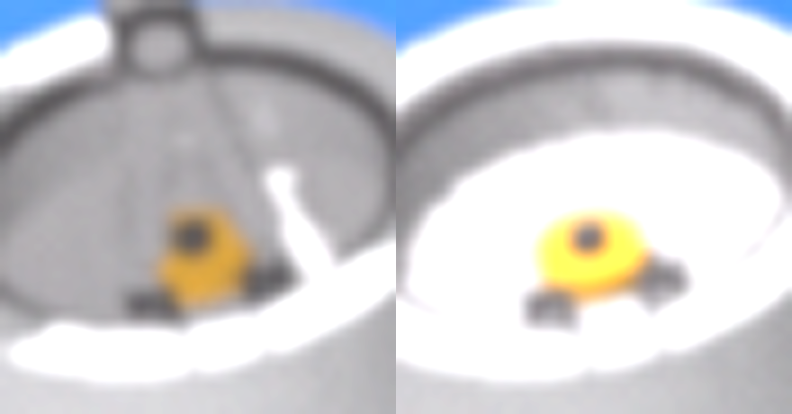

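The last picture is low contrast, but the pins appear to end over the lugs, at crop (150,295) and (268,270). I'll go down by feel.

>>> apply_moves --plan '[[[0,0,0],[0,0,2],56],[[0,0,0],[0,0,3],56],[[0,0,0],[0,0,4],56],[[0,0,0],[0,0,5],56],[[0,0,0],[0,0,6],56],[[0,0,0],[0,0,6.5],56],[[0,0,0],[0,0,6.5],56]]'

```text
time_s: 11.9
tcp_pos: [0.5253, -0.2281, 0.2067]
eef_rot: [-3.103, -0.493, -0.0]
ft_force: [-0.2, -0.7, -1.9]
width: 0.056
grip_force: 6.9
```

```bash
python3 -c "
from h import *
p=pose(3);print(bot.observe()['moment'])"
```

```text
mean [ 525.3 -228.1  206.7   17.8  -54.5    0.    56.     6.9   -0.    -0.
   -1.5] sd [0. 0. 0.]
[-0.0152012   0.01813857  0.01507891]
```

>>> apply_moves --plan '[[[0,0,0],[0,0,0.5],56],[[0,0,0],[0,0,1],56],[[0,0,0],[0,0,1.5],56],[[0,0,0],[0,0,2],56],[[0,0,0],[0,0,2.5],56],[[0,0,0],[0,0,3],56],[[0,0,0],[0,0,3],56]]'

```text
time_s: 12.92
tcp_pos: [0.5252, -0.2281, 0.2037]
eef_rot: [-3.103, -0.493, 0.0]
ft_force: [0.1, -0.6, -0.8]
width: 0.0561
grip_force: 6.9
```

```bash
python3 -c "
from h import *
p=pose(3);print(bot.observe()['moment'])"
```

```text
mean [ 5.253e+02 -2.281e+02  2.037e+02  1.780e+01 -5.450e+01 -0.000e+00
  5.630e+01  6.900e+00  3.000e-01  1.000e-01 -1.800e+00] sd [0. 0. 0.]
[0.01102707 0.00898678 0.0180142 ]
```

>>> apply_moves --plan '[[[0,0,0],[0,0,0.7],56],[[0,0,0],[0,0,1.5],56],[[0,0,0],[0,0,1.5],56],[[0,0,0],[1,0,1.5],56],[[0,0,0],[2,0,1.5],56],[[0,0,0],[2,0,1.5],56]]'

```text
time_s: 13.82
tcp_pos: [0.5273, -0.2275, 0.2022]
eef_rot: [3.103, 0.493, 0.0]
ft_force: [-0.3, -0.0, -1.7]
width: 0.0561
grip_force: 7.0
```

```bash
python3 -c "
from h import *
p=pose(3);print(bot.observe()['moment'])"
```

```text
mean [ 5.272e+02 -2.275e+02  2.022e+02  1.780e+01 -5.450e+01  0.000e+00
  5.600e+01  7.000e+00 -2.000e-01 -2.000e-01 -1.800e+00] sd [0. 0. 0.]
[-0.06645073  0.05408247  0.04003896]
```

>>> apply_moves --plan '[[[0,0,0],[-1,0,0],56],[[0,0,0],[-2,0,0],56],[[0,0,0],[-3,0,0],56],[[0,0,0],[-4,0,0],56],[[0,0,0],[-4,0,0],56]]'

```text
time_s: 14.6
tcp_pos: [0.5233, -0.2287, 0.2022]
eef_rot: [-3.103, -0.493, -0.0]
ft_force: [0.8, 0.1, -1.7]
width: 0.0561
grip_force: 6.9
```

```bash
python3 -c "
from h import *
p=pose(3);print(bot.observe()['moment'])"
```

```text
mean [ 5.234e+02 -2.287e+02  2.022e+02  1.780e+01 -5.450e+01  0.000e+00
  5.600e+01  6.900e+00  1.000e-01 -4.000e-01 -1.700e+00] sd [0. 0. 0.]
[ 0.01027962 -0.06586636 -0.00122596]
```

>>> apply_moves --plan '[[[0,0,0],[1,0,0],56],[[0,0,0],[1.8,0,0],56],[[0,0,0],[1.8,0,0.7],56],[[0,0,0],[1.8,0,1.4],56],[[0,0,0],[1.8,0,2],56],[[0,0,0],[1.8,0,2.5],56],[[0,0,0],[1.8,0,2.5],56]]'

```text
time_s: 15.62
tcp_pos: [0.5252, -0.2282, 0.1999]
eef_rot: [3.102, 0.493, 0.001]
ft_force: [0.1, 0.5, 2.5]
width: 0.0558
grip_force: 7.7
```

```bash
python3 -c "
from h import *
p=pose(2);print(bot.observe()['moment'])"
```

```text
mean [ 5.252e+02 -2.282e+02  1.999e+02  1.780e+01 -5.450e+01  0.000e+00
  5.580e+01  7.800e+00 -4.000e-01  4.000e-01  3.000e+00] sd [0. 0. 0.]
[ 0.1866553   0.11486056 -0.00430244]
```

>>> apply_moves --plan '[[[0,0,0],[0,0,0.5],56],[[0,0,0],[0,0,1],56],[[0,0,0],[0,0,1.5],56],[[0,0,0],[0,0,1.5],56]]'

```text
time_s: 16.23
tcp_pos: [0.5259, -0.2286, 0.1992]
eef_rot: [3.101, 0.493, 0.003]
ft_force: [0.3, 1.2, 13.2]
width: 0.056
grip_force: 9.5
```

```bash
python3 -c "
from h import *
p=pose(2);print(bot.observe()['moment'])"
```

```text
mean [ 5.259e+02 -2.287e+02  1.992e+02  1.780e+01 -5.450e+01  1.000e-01
  5.620e+01  9.500e+00 -4.000e-01  1.000e-01  1.240e+01] sd [0. 0. 0.]
[ 0.09905343  0.05448494 -0.05281614]
```

>>> apply_moves --plan '[[[0,0,0],[0,0,-2],56],[[0,0,0],[0,0,-3.5],56],[[0,0,0],[0,0,-3.5],56],[[0,0,0],[0,0,-3.5],55],[[0,0,0],[0,0,-4],53],[[0,0,0],[0,0,-4],51],[[0,0,0],[0,0,-4.5],50],[[0,0,0],[0,0,-4.5],50]]'

```text
time_s: 17.32
tcp_pos: [0.525, -0.2281, 0.2026]
eef_rot: [-3.102, -0.493, 0.0]
ft_force: [0.3, -0.4, -1.7]
width: 0.0501
grip_force: 10.8
```

```bash
python3 -c "
from h import *
p=pose(2);print(bot.observe()['moment'])
im=avg('scene',6);cv2.imwrite('pics/s11.png',im)
g=cv2.cvtColor(im,6)
for r in range(215,234): print(r,' '.join('%3d'%x for x in g[r,176:208]))
"
```

```text
mean [ 525.  -228.1  202.6   17.8  -54.5   -0.    49.9   10.8    1.    -1.
   -1. ] sd [0. 0. 0.]
[-0.33222533 -0.16313136 -0.03425742]
215 145 148 148 148 146 147 147 142 140 143 144 138 119  96  92 114 138 145 146 139 135 138 151 176 204 202 173 149 148 150 147 144
216 147 148 148 146 147 147 146 144 139 143 145 140 121  93  86 109 135 145 147 143 136 136 146 171 204 217 191 160 147 147 143 134
217 148 147 148 148 147 146 145 142 139 143 146 140 125 101  98 116 136 145 145 145 141 137 140 156 190 219 214 185 157 144 137 137
218 145 146 149 148 146 144 144 141 139 143 146 143 132 121 121 133 139 143 144 145 144 135 128 135 165 203 221 210 182 157 157 182
219 146 146 147 148 146 145 143 139 137 142 146 145 141 138 138 141 140 140 142 145 145 136 118 113 134 169 202 213 204 193 210 228
220 147 145 146 148 147 145 143 142 138 143 147 146 145 145 145 145 138 136 138 142 145 138 116  99 117 148 177 202 216 224 234 240
221 147 145 147 148 147 143 137 134 135 142 145 146 145 149 145 144 140 137 133 134 136 130 111 100 124 164 195 218 233 238 240 242
222 147 145 146 147 146 138 124 120 129 
[... 843 characters left out ...]
 223 223 216 199 182 167 163 162 161 158
229 242 242 242 242 242 242 242 242 242 242 242 240 230 226 237 241 240 238 235 228 214 194 192 190 180 172 166 162 162 161 160 158
230 238 239 241 241 241 241 241 241 241 241 241 238 227 217 225 228 225 218 210 198 187 176 174 172 169 167 163 160 161 161 160 157
231 219 223 229 231 230 230 229 231 230 229 225 220 209 196 199 200 196 188 181 176 171 172 173 168 169 166 163 161 161 158 158 157
232 191 195 204 206 207 205 206 206 205 202 199 192 186 181 181 181 180 179 176 174 173 173 173 170 168 168 167 163 160 158 160 158
233 181 185 185 188 186 187 186 188 187 184 183 182 182 180 179 179 178 179 177 177 175 173 173 172 171 169 166 163 160 159 158 158
```

>>> apply_moves --plan '[[[0,0,0],[0,0.3,0],49],[[0,0,0],[0,0.5,-0.5],48],[[0,0,0],[0,0.5,-0.5],47],[[0,0,0],[0,0.5,-1],46],[[0,0,0],[0,0.5,-1],45],[[0,0,0],[0,0.5,-1],44],[[0,0,0],[0,0.5,-1],44],[[0,0,0],[0,0.5,-1],44]]'

```text
time_s: 18.73
tcp_pos: [0.5253, -0.2286, 0.2038]
eef_rot: [3.103, 0.493, 0.0]
ft_force: [-0.3, 0.1, -1.3]
width: 0.0442
grip_force: 13.3
```

```bash
python3 -c "
from h import *
p=pose(2);print(bot.observe()['moment'])
im=avg('scene',6);cv2.imwrite('pics/s12.png',im)
g=cv2.cvtColor(im,6)
for r in range(217,230): print(r,' '.join('%3d'%x for x in g[r,176:208]))
"
```

```text
mean [ 5.253e+02 -2.286e+02  2.037e+02  1.780e+01 -5.450e+01  0.000e+00
  4.410e+01  1.340e+01  3.000e-01 -1.100e+00 -2.200e+00] sd [0. 0. 0.]
[-0.09550376 -0.06346004  0.0075806 ]
217 144 147 148 148 146 147 152 164 170 156 147 146 134 112 105 120 139 147 144 139 135 139 143 147 151 150 147 147 146 144 136 134
218 146 146 147 147 146 146 150 164 170 157 146 145 138 126 123 132 142 144 145 140 134 134 137 141 147 151 150 146 145 143 153 179
219 146 146 146 148 148 145 146 154 156 151 146 147 141 139 138 141 143 145 145 144 133 121 116 129 144 147 147 145 152 171 205 229
220 147 145 147 146 147 145 145 146 147 146 146 147 145 142 144 143 144 144 145 144 136 116 104 118 138 149 151 164 188 218 234 241
221 146 145 146 148 148 145 142 137 140 146 148 148 143 143 145 145 144 142 142 139 132 113  99 115 143 165 188 214 230 237 241 242
222 146 145 144 147 147 145 135 124 125 139 149 150 145 144 145 145 141 137 126 121 117 111 113 142 180 213 229 237 241 242 242 242
223 144 145 144 145 146 143 132 113 108 127 144 142 137 137 143 146 143 132 117 110 119 141 171 206 229 238 241 242 242 243 242 241
224 137 138 139 142 144 144 133 115 102 111 123 121 115 122 138 150 153 153 150 154 168 203 229 238 242 242 243 243 242 241 237 228
225 154 148 143 142 149 151 147 137 128 127 131 122 118 139 167 186 197 205 213 215 214 228 240 243 243 242 242 241 238 229 216 193
226 213 201 187 182 186 191 192 189 189 187 186 176 170 196 223 233 235 237 238 235 224 228 240 243 242 241 237 229 216 195 179 165
227 237 234 232 231 232 234 234 234 235 235 233 222 214 228 239 242 242 242 242 240 231 225 236 240 237 230 217 196 179 168 163 158
228 240 241 241 241 241 242 242 242 242 242 241 235 224 230 240 242 243 242 242 239 229 216 222 224 215 199 181 168 164 162 162 158
229 242 241 242 242 242 242 242 242 242 243 243 239 230 227 237 241 240 238 235 228 215 193 191 189 181 172 164 161 160 160 160 156
```

>>> apply_moves --plan '[[[0,0,0],[0,0,-0.3],43.5],[[0,0,0],[0,0,-0.5],43],[[0,0,0],[0,0,-0.7],42.5],[[0,0,0],[0,0,-0.7],42],[[0,0,0],[0,0,-0.7],41.5],[[0,0,0],[0,0,-0.7],41],[[0,0,0],[0,0,-0.7],41],[[0,0,0],[0,0,-0.7],41]]'

```text
time_s: 20.12
tcp_pos: [0.5252, -0.2286, 0.2044]
eef_rot: [3.103, 0.493, 0.0]
ft_force: [0.3, 0.6, -6.5]
width: 0.0412
grip_force: 13.9
```

```bash
python3 -c "
from h import *
p=pose(2);print(bot.observe()['moment'])
im=avg('scene',6);cv2.imwrite('pics/s13.png',im)
G=[cv2.cvtColor(cv2.imread(f'pics/s{i}.png'),6) for i in(10,11,12,13)]
for k,g in zip((10,11,12,13),G):
  print(k)
  for r in range(218,226): print(r,' '.join('%3d'%x for x in g[r,178:206]))
"
```

```text
mean [ 5.252e+02 -2.286e+02  2.044e+02  1.780e+01 -5.450e+01 -0.000e+00
  4.110e+01  1.390e+01 -4.000e-01  0.000e+00 -5.600e+00] sd [0. 0. 0.]
[-0.04967929 -0.03309048 -0.01524997]
10
218 148 149 148 144 144 144 145 143 138 129 117 114 121 134 142 143 137 130 128 131 126 141 187 226 236 231 210 169
219 147 148 148 145 144 141 140 142 144 141 138 136 138 141 141 139 128 114 110 113 105 112 154 206 229 230 218 198
220 147 148 147 145 146 143 141 140 141 142 143 145 144 144 141 132 117  96  89  90  84  92 128 179 215 224 223 224
221 145 147 145 142 139 136 134 129 128 133 143 145 146 144 140 133 115  93  83  87  88 100 135 181 214 228 234 237
222 145 146 143 132 121 113 111 106 105 120 138 146 147 145 144 138 125 100  90 101 118 145 184 218 232 238 240 242
223 145 146 142 129 103  89  88  90  90 109 135 146 145 147 144 142 135 122 123 145 176 212 231 238 240 242 242 243
224 145 145 143 131 108  92  95  94  90  99 127 144 149 152 155 162 168 169 178 207 229 238 242 242 242 243 242 241
225 151 149 149 147 134 128 128 125 118 119 137 162 179 189 198 210 218 219 216 229 241 242 243 242 242 
[... 2104 characters left out ...]
 164
220 147 148 146 145 145 144 145 149 154 150 146 140 139 141 143 144 146 142 128 107 112 133 143 144 146 157 185 217
221 145 147 147 146 144 140 138 147 157 155 148 141 140 142 145 143 142 140 127 105 103 127 142 156 180 209 229 238
222 145 148 147 145 140 129 121 141 160 158 151 141 140 142 140 133 126 124 116 104 115 146 176 205 227 237 241 242
223 144 146 147 145 141 125 111 130 154 156 144 132 134 139 137 122 110 113 120 141 171 207 227 236 241 242 243 243
224 138 142 143 143 141 129 112 116 134 133 126 116 126 143 146 142 143 153 171 202 228 238 241 242 242 243 243 241
225 139 140 144 148 149 143 134 131 134 132 126 135 159 183 196 201 210 214 215 228 240 243 243 242 243 241 238 229
```

>>> apply_moves --plan '[[[0,0,0],[0,0,0.4],41],[[0,0,0],[0,0,0.8],40.5],[[0,0,0],[0,0,0.8],40],[[0,0,0],[0,0,0.8],40],[[0,0,0],[0,0,0.8],40],[[0,0,0],[0,0,0.8],40]]'

```text
time_s: 21.28
tcp_pos: [0.5253, -0.2287, 0.2037]
eef_rot: [3.102, 0.493, 0.0]
ft_force: [-0.3, -0.2, 3.5]
width: 0.04
grip_force: 15.9
```

```bash
python3 -c "
from h import *
p=pose(3);print(bot.observe()['moment'])
im=avg('scene',6);cv2.imwrite('pics/s14.png',im)
g=cv2.cvtColor(im,6)
for r in range(218,226): print(r,' '.join('%3d'%x for x in g[r,178:206]))
# 1-D shift of lug patches between frames: phase correlation
F={i:cv2.cvtColor(cv2.imread(f'pics/s{i}.png'),6).astype(np.float32) for i in(11,12,13,14)}
for nm,(x0,x1,y0,y1) in dict(L=(179,193,222,226),R=(189,201,219,224)).items():
  for i in(12,13,14):
    best=[]
    for s in np.arange(-5,5.1,.1):
      M=np.float32([[1,0,s],[0,1,-.225*s]]);w=cv2.warpAffine(F[11],M,(640,480),flags=cv2.INTER_CUBIC)
      best.append((np.corrcoef(w[y0:y1,x0:x1].ravel(),F[i][y0:y1,x0:x1].ravel())[0,1],s))
    print(nm,i,max(best))
"
```

```text
mean [ 5.253e+02 -2.287e+02  2.037e+02  1.780e+01 -5.450e+01  0.000e+00
  4.000e+01  1.590e+01  1.000e-01 -2.000e-01  2.400e+00] sd [0. 0. 0.]
[-0.05653646  0.02067606 -0.03015962]
218 148 148 146 146 157 183 196 184 157 146 143 135 129 137 146 147 143 136 133 136 139 145 149 150 148 144 137 133
219 147 148 147 146 150 163 176 175 158 148 144 141 136 143 147 147 144 139 125 119 126 141 147 150 146 140 141 163
220 146 147 146 147 145 147 156 162 158 151 146 141 139 142 143 144 144 140 122 104 113 135 144 143 145 158 185 216
221 146 146 147 146 143 138 138 148 160 157 148 143 140 140 139 142 144 141 123 100 105 129 141 153 179 210 229 238
222 146 147 147 145 140 129 119 132 155 158 150 144 140 140 139 133 134 129 117 102 114 150 175 203 226 236 241 242
223 146 146 147 145 141 125 108 121 147 155 148 137 135 140 135 122 114 117 123 139 172 207 228 236 241 242 242 243
224 136 141 144 146 142 128 110 113 133 143 134 120 127 142 145 142 143 153 171 202 228 238 242 242 243 243 242 241
225 136 138 145 148 148 142 133 131 139 143 135 139 159 184 194 200 211 215 215 229 240 243 243 243 242 241 238 229
L 12 (np.float64(0.9749669247071989), np.float64(0.5999999999999801))
L 13 (np.float64(0.8669749989651794), np.float64(0.899999999999979))
L 14 (np.float64(0.8620544881299854), np.float64(0.899999999999979))
R 12 (np.float64(0.9706813809500523), np.float64(-0.7000000000000153))
R 13 (np.float64(0.939116865808138), np.float64(-1.0000000000000142))
R 14 (np.float64(0.9271642460515351), np.float64(-1.1000000000000139))
```

>>> apply_moves --plan '[[[0,0,0],[0,0,-0.2],39.8],[[0,0,0],[0,0,-0.2],39.5],[[0,0,0],[0,0,-0.2],39.5],[[0,0,0],[0,0,-0.2],39.5],[[0,0,0],[0,0,-0.2],39.5],[[0,0,0],[0,0,-0.2],39.5]]'

```text
time_s: 22.48
tcp_pos: [0.5252, -0.2286, 0.2038]
eef_rot: [-3.103, -0.493, 0.0]
ft_force: [0.6, 0.4, 0.6]
width: 0.0399
grip_force: 15.7
```

```bash
python3 -c "
from h import *
p=pose(3);print(bot.observe()['moment'],bot.observe()['time_s'])
g=cv2.cvtColor(avg('scene',6),6)
for r in range(218,226): print(r,' '.join('%3d'%x for x in g[r,178:206]))
"
```

```text
mean [ 5.252e+02 -2.286e+02  2.038e+02  1.780e+01 -5.450e+01 -0.000e+00
  3.950e+01  1.560e+01  4.000e-01 -1.000e-01  8.000e-01] sd [0. 0. 0.]
[-0.1469819  -0.04500765 -0.06161393] 22.625
218 147 148 146 144 151 171 185 179 157 148 144 134 130 136 144 146 145 136 132 136 141 145 147 149 149 143 137 133
219 147 148 146 145 146 157 167 169 156 147 144 139 135 139 144 146 144 135 122 117 128 142 148 148 145 139 141 162
220 147 149 147 144 145 146 152 158 156 150 146 143 138 140 142 146 146 140 120 102 115 136 143 143 146 159 183 217
221 146 148 147 145 144 142 141 149 157 153 148 143 140 142 147 151 147 140 122 100 107 131 142 154 179 209 229 238
222 146 146 147 145 142 132 121 133 152 157 150 144 141 145 152 152 143 131 116 103 118 151 177 203 226 237 240 242
223 144 146 148 145 143 129 107 110 139 154 148 136 136 142 141 132 121 120 122 139 173 207 228 237 240 242 243 243
224 136 140 142 145 142 130 110 105 129 147 135 117 122 139 144 141 143 154 169 203 229 238 241 243 243 243 243 241
225 138 138 145 148 149 143 134 132 140 146 138 137 155 179 193 200 209 213 213 228 240 243 243 243 242 241 237 229
```

>>> apply_moves --plan '[[[0,0,0],[0,0.3,0],39.3],[[0,0,0],[0,0.3,0],39.1],[[0,0,0],[0,0.3,0],39.1],[[0,0,0],[0,0.3,0],39.1],[[0,0,0],[0,0.3,0],39.1],[[0,0,0],[0,0.3,0],39.1]]'

```text
time_s: 23.68
tcp_pos: [0.5253, -0.2289, 0.2038]
eef_rot: [-3.103, -0.493, -0.0]
ft_force: [-0.4, 0.2, 1.0]
width: 0.0393
grip_force: 15.9
```

```bash
python3 -c "
from h import *
p=pose(3);print(bot.observe()['moment'],bot.observe()['time_s'])
g=cv2.cvtColor(avg('scene',6),6)
for r in range(219,226): print(r,' '.join('%3d'%x for x in g[r,178:206]))
"
```

```text
mean [ 5.253e+02 -2.289e+02  2.038e+02  1.780e+01 -5.450e+01 -0.000e+00
  3.920e+01  1.590e+01  1.000e-01 -3.000e-01  9.000e-01] sd [0. 0. 0.]
[-0.00920381 -0.06201656  0.01122249] 23.825
219 147 148 146 146 149 164 177 173 157 149 144 138 132 139 144 146 144 135 124 122 130 143 147 149 145 139 141 160
220 147 147 147 145 146 150 156 162 158 151 146 140 138 142 146 146 144 139 120 108 118 137 142 141 145 160 185 215
221 147 146 147 147 145 141 139 151 158 156 148 143 140 142 145 144 145 137 118 100 112 136 142 152 178 210 230 238
222 145 148 148 146 144 134 122 134 153 157 149 143 141 139 138 136 135 129 114  99 120 153 178 204 226 236 241 242
223 145 146 147 146 141 127 109 118 144 154 147 137 135 139 133 119 115 116 121 139 173 210 228 236 241 242 242 242
224 135 141 144 145 141 131 112 113 132 142 131 118 124 141 143 137 140 153 170 203 228 238 241 242 242 243 242 241
225 138 138 143 148 148 145 135 130 138 140 134 137 156 181 191 197 208 213 215 228 240 242 243 243 242 241 238 229
```

```bash
python3 -c "
from bench import bot
print(bot.job_done())"
```

```text
the job is handed in; nothing more can be done
None
```

I handed the job in with both pins through the eyes and the pliers held still at 39.2 mm with a grip of about 16 N. By my estimate the eyes are 13.3–14.9 mm apart (the lines are 14 mm apart), but I couldn't measure the gap directly, and no verdict came back.

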